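# Seat the specimen disc in the cold plate

## Robot

A 6-joint arm with a two-finger parallel gripper is mounted at the origin on the work surface. World frame = base frame: x ahead of the robot, y to its left, z up, the work surface at z = 0. Lengths are in m, angles in rad, forces in N, time in s.
With the tool pointing down it reaches from about 0.35 to 0.975 m from the base axis. Payload 4.9 kg.
Tool frame: the origin (TCP) lies at the very end of the fingers, on their centre line; the grasp point (between the pads) lies 19 mm behind it; z points along the fingers, x is the direction in which the jaws open and shut, and the axes are right-handed (so a half turn about z gives the same grasp; the last joint's range is limited). The gripper opens to 85 mm and grips with 20 to 120 N. Pads are 22 mm wide; open, the fingers measure 114 mm over their backs; the gripper's body (76 mm by 85 mm) begins 54 mm behind the grasp point. The pads swing forward as they close: fully open they stand 13 mm farther back than shut.
Start: joints at [-1.438, 0.053, 1.613, -0, 1.476, -0.119], TCP at [0.156, -0.605, 0.231] pointing down, gripper open.
Joint ranges: [-3.01, 3.01], [-1.01, 2.22], [0.06, 2.58], [-1.02, 4.17], [0.09, 2.62], [-3.14, 3.14]. Speed limits (rad/s): [2.57, 2.57, 3.14, 3.14, 3.14, 3.14].

## Interface

Orientations are given as a rotation vector (axis times angle).
In Python, from station import ctrl gives the robot as it stands.
- The arm moves only by the shell command python3 -m handwheel 'ROWS' [OPENING] [FORCE]. ROWS is a JSON object of lists of equal length, an entry for each row: "offset": the shift along the world's x, y, z in units of 40 mm (1.0 is 40 mm), a list of three; "roll": the turn about the world's z in units of 6 degrees (1.0 is 6 degrees). A call has exactly 10 rows; each row is the pose to reach, as a shift and turn from the pose commanded when the call began; what a row does not reach only later rows make up. A row lasts 1/10 s, in which the tool goes at most 50 mm and 8.59 degrees, less where a joint would pass 70% of its speed; a pose out of reach is approached as far as the arm can. A call with a gripper value outside its range is refused whole. OPENING is the finger opening in mm, from 0 to 85.4, set as the call begins (- or left out, the last holds). The fingers move at their own pace and stop on an object; FORCE is the grip in N (left out, the last holds). Time passes only in rows, so rows that repeat a pose let the fingers close, or fill a call up. It gives the time, the measured TCP pose, the force and the opening at its end, in the units of the state.
- ctrl.get_obs(): the state, without advancing time (a new reading comes with each control period).
- ctrl.get_image(name): name is "side" or "top" or "wrist"; returns a dict with "img" (480x640x3 uint8, red, green, blue), "fx", "fy", "cx", "cy" (pixels), "T" (4x4, takes a point from camera to world coordinates). Camera axes: x right, y down, z forward; pixel columns grow to the right and rows downward; lengths in m; the calibration is good to about 2 mm. A picture is of the moment at which its call begins. There is no depth.
- ctrl.finish_job(): hands the job in, once; it reports no verdict.
The state is a dict: "t": time; "q": joint angles; "dq": joint speeds; "effort": joint torques, N m; "tool_pos": TCP position; "tool_rot": TCP orientation; "contact_force": force on the tool from outside, world axes, zero at the start; "wrist_torque": the same for the moment, N m; "opening": finger opening in m.
Only numpy, scipy, OpenCV 4.12 (cv2) and the standard library are available. Lean on these libraries where they do the work, as an engineer would, in place of code of your own. Each camera call takes 0.05 s, during which the arm holds its last target.

## Task

Take the middle-sized of the three steel discs off the white stock board and lay it flat on the bare end of the cold plate, the end nearer the stock board, away from the pocket. From there slide it gently along the plate, without lifting it again, until it drops into the shallow round pocket and sits flat and fully home, then let go of it. Do not press hard or force it, and leave the other two discs where they lie.

Things in the scene. Friction and masses are not known exactly. Their poses are not given: they have to be found in the camera images.
- disc_center (a point): centre (half-way up) of the disc to seat: plain steel, round, flat, 44 mm across and 8 mm thick, about 95 g; it lies flat on the stock board, one of three in a row 100 mm apart, in any of the three places. Its z axis is the disc's axis (up)
- small_disc_center (a point): centre of the smaller steel disc, 31 mm across, 8 mm thick, also on the stock board; leave alone
- large_disc_center (a point): centre of the larger steel disc, 58 mm across, 8 mm thick, also on the stock board; leave alone
- board: white plastic stock board, fixed, 310 mm (its x) by 90 mm (its y), 12 mm thick; origin at the centre of its underside, on the table; the discs lie on its top, 12 mm above the table
- tray: low white tray of the cooling station, fixed, 150 mm (its x) by 310 mm (its y), rim 16 mm high; origin at the centre of its underside, on the table. In it, on a black rubber liner, lies a bare aluminium cold plate, 114 mm (x) by 220 mm (y), top 22 mm above the table, square to the tray but off its middle by up to 18 mm along y and 6 mm along x either way. It stays put under ordinary forces
- tray_mid (a point): point over the tray's centre at the height of the plate's top, 22 mm above the table, 6 mm above the tray's rim; same axes as the tray
- load_end (a point): point on the plate's top at its bare loading end, 60 mm to -y of tray_mid on the tray's centre line; same axes as the tray. The plate always reaches at least 30 mm further to -y
- pocket_zone (a point): middle of the zone where the pocket may be: 45 mm to +y of tray_mid, plate-top height. Its real centre is up to 18 mm off in y and 6 mm in x. Pocket: round, grey floor, 47 mm across, 4 mm deep. A disc pushed over it within about 2 mm of centre falls in, stops dead and stands 4 mm proud; further off it hangs cocked, one edge on the rim, until that edge is nudged towards the low side
Mind the look-alikes: they are no part of the job. What is shaped like the part that bears disc_center but orange or purple is not meant.

How it is judged:
By the outcome, as a careful person would: the job done as asked, in the order asked, and still so for the second after the job is handed in, with the robot touching nothing.
It also fails if it takes over 64 s, if anything falls off the work surface, if the arm or the gripper's body presses on something with over 40 N, if the wrist force passes 120 N, or if a joint passes its speed limit or range.

## Working session

There is one attempt and no reset: what is moved stays moved. The work goes in short steps, Python scripts to look and compute and a shell command to move; the robot and the scene stay as the last step left them, time stands still between calls to the robot, and variables do not carry over. Pictures are saved under pics/ and viewed, and the job is handed in when it is done.

```bash
mkdir -p pics; ls
python3 - <<'E'
from station import ctrl
import cv2
o=ctrl.get_obs();print(o)
for n in("top","side","wrist"):
    d=ctrl.get_image(n);cv2.imwrite(f"pics/{n}0.png",d["img"][:,:,::-1]);print(n,d["fx"],d["cx"],d["cy"],d["T"])
E
```

```text
pics
{'t': 0.0, 'q': array([-1.43801224e+00,  5.33389302e-02,  1.61428583e+00, -1.46294185e-05,
        1.47598398e+00, -1.19003671e-01]), 'dq': array([ 7.84614664e-04,  6.02477124e-05,  1.29471009e-03, -1.55856911e-04,
       -1.45988348e-04,  1.01482785e-03]), 'effort': array([-8.69352880e-05, -3.93684554e+01, -3.70174885e+01, -1.04177227e-04,
        6.97415555e-03,  2.27923852e-05]), 'tool_pos': array([ 0.15562199, -0.60468   ,  0.23007901]), 'tool_rot': array([-2.48167836e+00,  1.92406954e+00,  2.26972480e-03]), 'contact_force': array([ 0.11099612,  0.67516742, -0.11457769]), 'wrist_torque': array([ 0.017228  ,  0.03261624, -0.00100961]), 'opening': 0.08508168697720606}
top 623.502120616987 324.3548872404497 239.7393540748636 [[ 0.02053986 -0.98587299  0.16623043  0.35092448]
 [-0.9996669  -0.02285029 -0.01199816 -0.09001989]
 [ 0.01562708 -0.16592862 -0.98601394  1.1254135 ]
 [ 0.          0.          0.          1.        ]]
side 548.4452930171675 317.0577723363676 237.7366156809886 [[ 0.95248437 -0.17590441  0.24865874  0.31798979]
 [-0.30454689 -0.53667606  0.78691169 -0.74126364]
 [-0.00497205 -0.82524933 -0.5647467   0.50373013]
 [ 0.          0.          0.          1.        ]]
wrist 355.16883309413845 318.6753892146232 241.55237370009775 [[ 0.24937049 -0.93040867 -0.26861509  0.22280451]
 [-0.96840534 -0.24025354 -0.06685307 -0.58686436]
 [-0.00233505  0.27679947 -0.96092487  0.37184686]
 [ 0.          0.          0.          1.        ]]
```

View pics/top0.png

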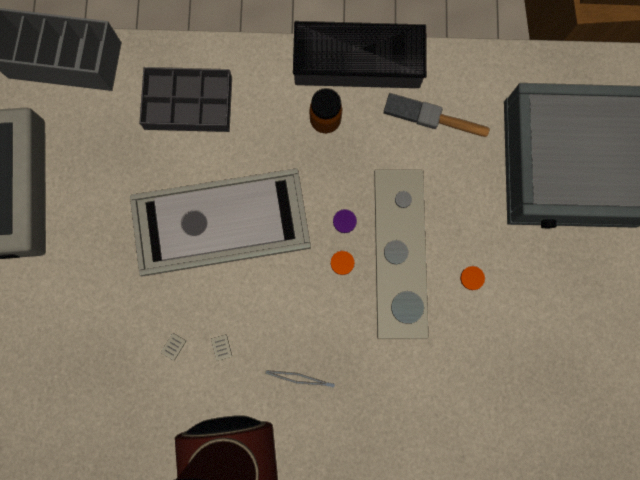

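View pics/side0.png

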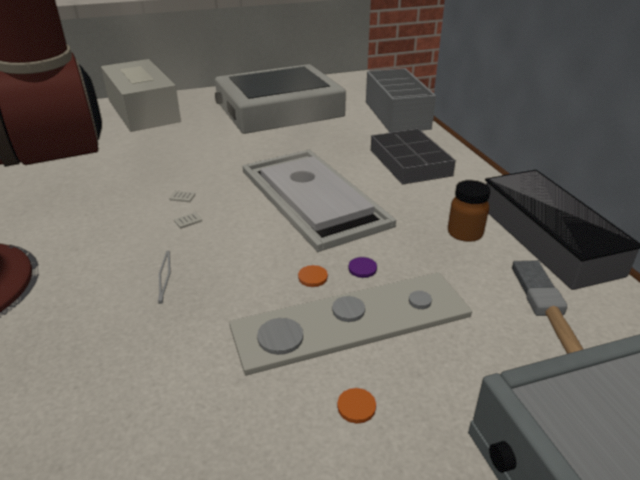

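View pics/wrist0.png

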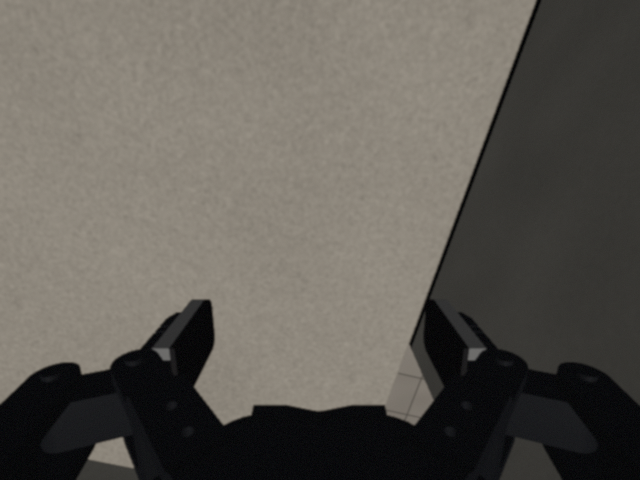

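The top view shows candidates: grey discs on the board at (403,199) small, (396,252) middle and (407,307) large. The look-alikes are purple (345,221) and orange (342,263) and (473,278). I choose the grey one at (396,252) and will check it by size and in a crop.

```bash
cat > h.py <<'E'
import numpy as np,cv2
from station import ctrl
def cast(d,uv,z):
    uv=np.atleast_2d(np.asarray(uv,float));T=d["T"]
    r=np.c_[(uv[:,0]-d["cx"])/d["fx"],(uv[:,1]-d["cy"])/d["fy"],np.ones(len(uv))]@T[:3,:3].T
    return T[:3,3]+r*((z-T[2,3])/r[:,2])[:,None]
def proj(d,p):
    T=d["T"];c=(np.atleast_2d(p)-T[:3,3])@T[:3,:3];return np.c_[c[:,0]/c[:,2]*d["fx"]+d["cx"],c[:,1]/c[:,2]*d["fy"]+d["cy"]]
E
python3 - <<'E'
from h import *
d=ctrl.get_image("top");im=d["img"];b=np.ascontiguousarray(im[:,:,::-1])
for (x0,y0,x1,y1,n) in((120,160,320,285,"tray"),(365,160,440,345,"board")):
    cv2.imwrite(f"pics/{n}1.png",cv2.resize(b[y0:y1,x0:x1],None,fx=3 if n=="board" else 4,fy=3 if n=="board" else 4,interpolation=cv2.INTER_CUBIC))
for p in((403,199),(396,252),(407,307),(415,230),(386,275),(194,223),(230,215),(153,230),(286,210),(345,221)):print(p,im[p[1],p[0]])
E
```

```text
(403, 199) [104 103  98]
(396, 252) [106 107 103]
(407, 307) [ 98 106  97]
(415, 230) [138 132 112]
(386, 275) [143 138 116]
(194, 223) [67 64 65]
(230, 215) [139 134 126]
(153, 230) [13  8  7]
(286, 210) [13 15 14]
(345, 221) [65 21 86]
```

```bash
sleep 1
```

```text
(no output)
```

View pics/tray1.png

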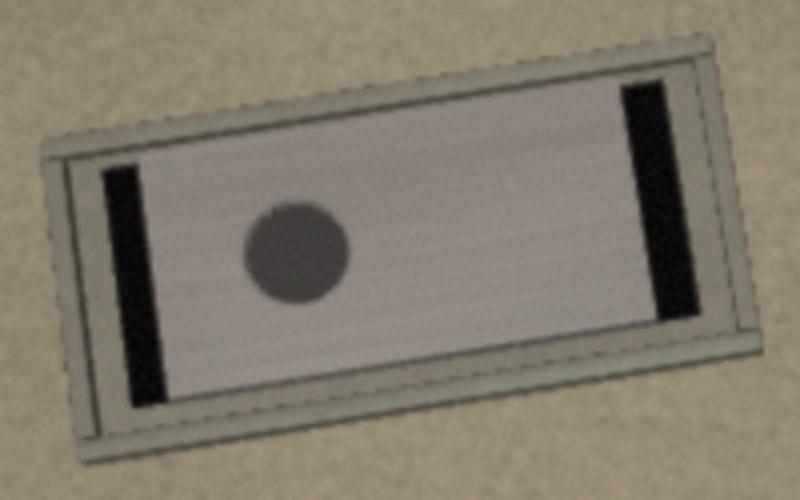

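View pics/board1.png

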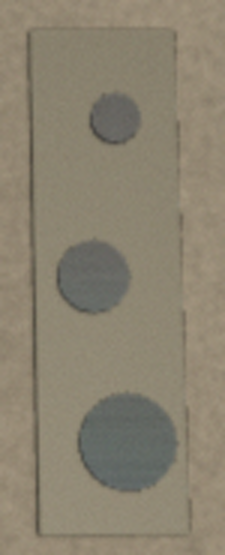

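The crops show three grey discs; the middle-sized one is at about (396,252). The pocket is the dark circle at about (194,223), and the plate's bare end is on the right, towards the board. Next I measure them.

Run:
```python
from h import *
d=ctrl.get_image("top");im=cv2.GaussianBlur(d["img"],(3,3),0).astype(int)
def blobs(m,box,z,amin=60):
    M=np.zeros(m.shape,np.uint8);x0,y0,x1,y1=box;M[y0:y1,x0:x1]=m[y0:y1,x0:x1]
    for c in cv2.findContours(M,cv2.RETR_EXTERNAL,cv2.CHAIN_APPROX_NONE)[0]:
        if cv2.contourArea(c)<amin:continue
        P=cast(d,c[:,0],z)[:,:2].astype(np.float32)
        (e,ax,a)=cv2.fitEllipse(P*1000);r=cv2.minAreaRect(P*1000)
        mo=cv2.moments(c);print("px",round(mo["m10"]/mo["m00"],1),round(mo["m01"]/mo["m00"],1),"ell",np.round(e,1),np.round(ax,1),"rect",np.round(r[0],1),np.round(r[1],1),round(r[2],1))
print("discs");blobs((im[:,:,0]-im[:,:,2])<14,(375,170,427,338),.020)
print("pocket");g=im.sum(2);blobs(g<300,(165,195,225,250),.022)
print("liner");blobs(g<120,(130,165,310,275),.016)
# plate bright
print("plate");blobs((im[:,:,0]-im[:,:,2]<21)&(g>320),(130,165,310,275),.022,800)
print("board");blobs((im[:,:,0]-im[:,:,2]>-50)&(g>0),(378,170,379,171),.012)
print("boardcorners",np.round(cast(d,[(375,169.5),(423.5,169.5),(428,338.5),(378,338.5)],.012)*1000))
print("traycorners",np.round(cast(d,[(131,198),(298,169),(310.5,246),(141,274)],.016)*1000))
```

```text
discs
px 407.1 307.2 ell [ 419.8 -252.4] [55.6 56.5] rect [ 419.7 -252.6] [55.6 55.7] 45.6
px 395.6 252.0 ell [ 518.  -231.7] [40.5 41.9] rect [ 518.  -231.7] [39.9 41.6] 1.3
px 402.7 199.3 ell [ 615.3 -244.6] [27.5 28.7] rect [ 615.  -244.3] [28.2 27.4] 0.1
pocket
px 193.7 222.8 ell [562.4 132. ] [44.5 45.6] rect [562.1 132.3] [43.9 45.2] 1.4
liner
px 153.2 231.1 ell [547.5 205.2] [ 13.2 162.8] rect [547.1 205.2] [108.1  13.8] 10.8
px 284.7 209.8 ell [592.2 -30.2] [ 17.  153.5] rect [592.  -30.3] [108.2  17.4] 10.8
plate
px 218.2 218.8 ell [572.4  88.6] [128.9 276.7] rect [571.5  88.6] [114.5 235.5] 10.9
px 234.8 239.8 ell [568.5  82.9] [163.7 331.5] rect [561.4  84.6] [134.8 304.4] 10.9
board
boardcorners [[ 672. -194.   12.]
 [ 675. -284.   12.]
 [ 366. -290.   12.]
 [ 364. -202.   12.]]
traycorners [[607. 249.  16.]
 [669. -52.  16.]
 [526. -79.  16.]
 [469. 222.  16.]]
```

Run:
```python
from h import *
from scipy.spatial.transform import Rotation as R
o=ctrl.get_obs();M=R.from_rotvec(o["tool_rot"]).as_matrix();print(M.round(3),np.degrees(np.arctan2(M[1,0],M[0,0])))
p=o["tool_pos"];print(o["t"],p,(np.array([.518,-.232,.10])-p)/.04)
```

```text
[[ 0.249 -0.968 -0.   ]
 [-0.968 -0.249  0.001]
 [-0.001 -0.    -1.   ]] -75.57514065889443
0.25 [ 0.15565956 -0.60500473  0.23070603] [ 9.05851099  9.32511818 -3.26765086]
```

```bash
python3 -m handwheel '{"offset":[[0.5,0.5,0],[1.3,1.35,0],[2.1,2.2,0],[3,3.1,0],[3.9,4,0],[4.8,4.9,0],[5.7,5.8,-0.2],[6.5,6.7,-0.4],[7.2,7.4,-0.6],[7.6,7.8,-0.8]],"roll":[-0.2,-0.5,-0.8,-1.1,-1.4,-1.7,-2,-2.2,-2.4,-2.4]}' 70 20
python3 -m handwheel '{"offset":[[0.3,0.3,-0.2],[0.7,0.7,-0.5],[1.1,1.1,-0.8],[1.35,1.4,-1.1],[1.45,1.53,-1.4],[1.45,1.53,-1.7],[1.45,1.53,-1.9],[1.45,1.53,-1.9],[1.45,1.53,-1.9],[1.45,1.53,-1.9]],"roll":[0,0,0,0,0,0,0,0,0,0]}'
python3 - <<'E'
from h import *
d=ctrl.get_image("wrist");cv2.imwrite("pics/w1.png",d["img"][:,:,::-1]);o=ctrl.get_obs();print(o["tool_pos"],o["tool_rot"],o["q"],o["contact_force"],o["t"]);print(d["T"])
print(proj(d,[[.518,-.232,.02],[.518,-.232,.016]]))
E
```

```text
t: 1.25
tool_pos: [0.4614, -0.2906, 0.199]
tool_rot: [-2.224, 2.217, -0.0]
contact_force: [-1.0, -0.3, -0.4]
opening: 0.07
t: 2.25
tool_pos: [0.5179, -0.2328, 0.1242]
tool_rot: [-2.221, 2.222, -0.002]
contact_force: [0.9, -0.3, -0.8]
opening: 0.0695
[ 0.51800034 -0.23273343  0.12423783] [-2.22105654  2.22137879 -0.00248536] [-5.53272470e-01  6.85858136e-03  1.84417037e+00 -5.94318181e-05
  1.28895117e+00  1.01768541e+00] [0.54881409 0.27174442 0.54695355] 2.3
[[-7.63681309e-05 -9.61173921e-01 -2.75943271e-01  5.87092418e-01]
 [-9.99999824e-01  2.35581933e-04 -5.43833131e-04 -2.32046951e-01]
 [ 5.87725472e-04  2.75943181e-01 -9.61173770e-01  2.65890855e-01]
 [ 0.00000000e+00  0.00000000e+00  0.00000000e+00  1.00000000e+00]]
[[318.41647504 239.54705995]
 [318.41709404 238.06466931]]
```

View pics/w1.png

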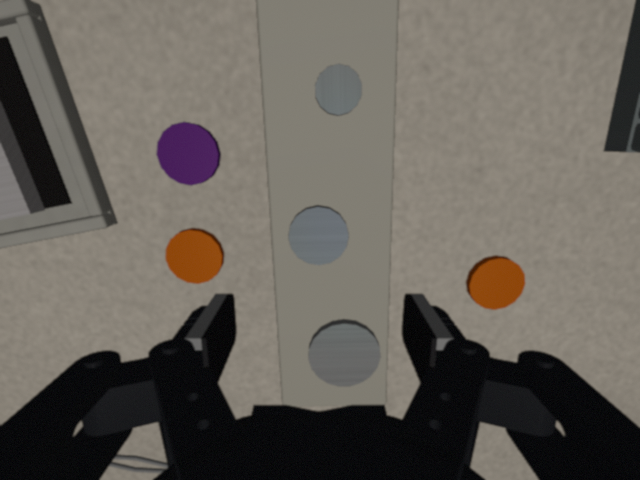

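The wrist view shows the middle disc at about (318,235), between the small one at (338,89) and the large one at (344,352). I measure it here as a second view.

Run:
```python
from h import *
d=ctrl.get_image("wrist");im=cv2.GaussianBlur(d["img"],(3,3),0).astype(int)
print(im[235,318],im[150,320])
m=((im[:,:,0]-im[:,:,2])<8).astype(np.uint8);m[:,:278]=0;m[:,382:]=0;m[:50]=0;m[300:]=0
for c in cv2.findContours(m,cv2.RETR_EXTERNAL,cv2.CHAIN_APPROX_NONE)[0]:
    if cv2.contourArea(c)<300:continue
    P=(cast(d,c[:,0],.020)[:,:2]*1000).astype(np.float32);print(cv2.fitEllipse(P),cv2.minEnclosingCircle(P),cv2.boundingRect(c))
```

```text
[107 113 118] [129 126 116]
((520.7642211914062, -231.7827911376953), (43.08388900756836, 43.907100677490234), 89.42520904541016) ((520.8515625, -231.89024353027344), 22.336315155029297) (288, 205, 61, 61)
((617.7667846679688, -244.56002807617188), (29.84111785888672, 30.301549911499023), 76.45762634277344) ((617.761474609375, -244.58058166503906), 15.411185264587402) (315, 64, 47, 52)
```

```bash
python3 -m handwheel '{"offset":[[0.02,0.01,-0.2],[0.04,0.02,-0.5],[0.04,0.02,-0.8],[0.04,0.02,-1.1],[0.04,0.02,-1.3],[0.04,0.02,-1.3],[0.04,0.02,-1.3],[0.04,0.02,-1.3],[0.04,0.02,-1.3],[0.04,0.02,-1.3]],"roll":[0,0,0,0,0,0,0,0,0,0]}' 44 20
python3 - <<'E'
from h import *
d=ctrl.get_image("side");o=ctrl.get_obs();p=o["tool_pos"];print(p,o["opening"])
for k in(0,.004,.008,.012):
  print(k,[proj(d,p+np.array([sx*.011,sy*.022,k]))[0].round(1) for sx in(-1,1) for sy in(-1,1)])
u,v=proj(d,p)[0].astype(int);c=d["img"][v-60:v+40,u-70:u+70,::-1];print(u,v)
cv2.imwrite("pics/s2.png",cv2.resize(c,None,fx=5,fy=5,interpolation=cv2.INTER_NEAREST))
E
```

```text
t: 3.35
tool_pos: [0.5197, -0.2315, 0.072]
tool_rot: [-2.222, 2.221, -0.002]
contact_force: [-0.7, -0.2, 0.1]
opening: 0.044
[ 0.5195775  -0.23143667  0.07180227] 0.04352152338052818
0 [array([345.6, 287.4]), array([333.8, 266.7]), array([362.2, 283.9]), array([349.8, 263.5])]
0.004 [array([345.7, 284.9]), array([333.9, 264.2]), array([362.4, 281.3]), array([349.9, 261.1])]
0.008 [array([345.7, 282.3]), array([333.9, 261.8]), array([362.5, 278.8]), array([350. , 258.6])]
0.012 [array([345.8, 279.8]), array([333.9, 259.3]), array([362.6, 276.3]), array([350. , 256.1])]
347 275
```

View pics/s2.png

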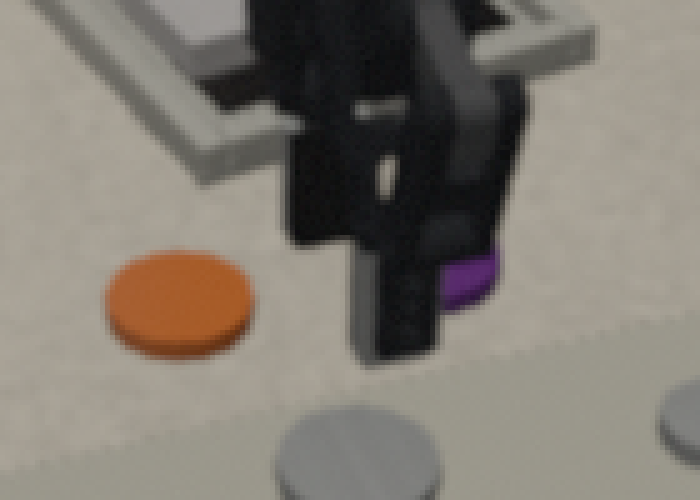

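The side crop shows the fingertips ending at about (351,288), which is 2–3 mm above the nominal TCP at this opening. A TCP height of 12 mm therefore leaves about 2 mm over the board.

```bash
python3 -m handwheel '{"offset":[[0,0,0],[0,0,0],[0,0,-0.2],[0,0,-0.5],[0,0,-0.8],[0,0,-1.1],[0,0,-1.3],[0,0,-1.45],[0,0,-1.49],[0,0,-1.49]],"roll":[0,0,0,0,0,0,0,0,0,0]}' 62 20
python3 -m handwheel '{"offset":[[0,0,0],[0,0,0],[0,0,0],[0,0,0],[0,0,0],[0,0,0],[0,0,0],[0,0,0],[0,0,0],[0,0,0]],"roll":[0,0,0,0,0,0,0,0,0,0]}' 30 25
python3 - <<'E'
from h import *
d=ctrl.get_image("wrist");cv2.imwrite("pics/w3.png",d["img"][:,:,::-1])
E
```

```text
t: 4.4
tool_pos: [0.5193, -0.2313, 0.0115]
tool_rot: [2.222, -2.221, -0.0]
contact_force: [-1.0, -0.2, -0.4]
opening: 0.0619
t: 5.4
tool_pos: [0.5199, -0.2316, 0.0126]
tool_rot: [-2.222, 2.221, -0.002]
contact_force: [-0.6, -0.9, 5.3]
opening: 0.0421
```

View pics/w3.png

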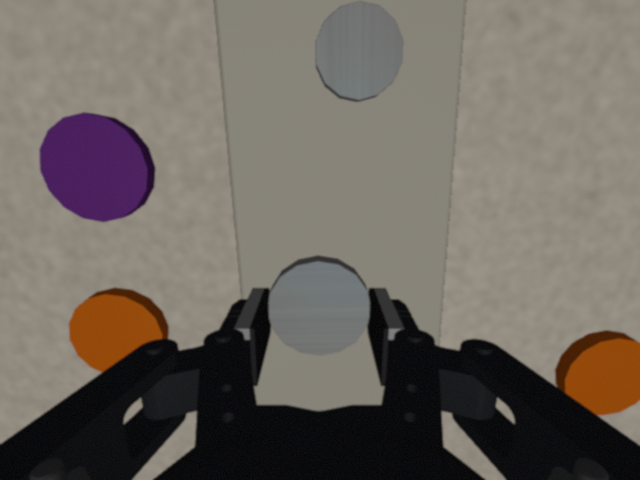

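The disc sits between the pads, centred at about (319,306). I lift it and carry it to the loading end.

```bash
python3 -m handwheel '{"offset":[[0,0,0.2],[0,0,0.6],[0,0.1,1.1],[0.1,0.6,1.5],[0.3,1.3,1.5],[0.5,2.2,1.5],[0.7,3.1,1.5],[0.9,4,1.5],[1.1,4.9,1.5],[1.3,5.6,1.5]],"roll":[0,0,0,0.2,0.5,0.8,1.1,1.4,1.7,1.8]}'
python3 -m handwheel '{"offset":[[0.1,0.4,0],[0.2,0.7,0],[0.25,0.82,0],[0.25,0.86,-0.1],[0.25,0.86,-0.3],[0.25,0.86,-0.5],[0.25,0.86,-0.5],[0.25,0.86,-0.5],[0.25,0.86,-0.5],[0.25,0.86,-0.5]],"roll":[0,0,0,0,0,0,0,0,0,0]}'
python3 - <<'E'
from h import *
d=ctrl.get_image("wrist");cv2.imwrite("pics/w4.png",d["img"][:,:,::-1]);o=ctrl.get_obs();print(o["tool_pos"],o["contact_force"],o["opening"])
d=ctrl.get_image("side");cv2.imwrite("pics/s4.png",d["img"][:,:,::-1])
E
```

```text
t: 6.45
tool_pos: [0.5714, -0.0053, 0.0726]
tool_rot: [-2.423, 2.0, -0.0]
contact_force: [0.1, -1.0, -1.2]
opening: 0.0421
t: 7.45
tool_pos: [0.5816, 0.027, 0.0521]
tool_rot: [-2.421, 2.002, -0.001]
contact_force: [0.1, 0.9, -0.9]
opening: 0.0424
[0.58163607 0.02703169 0.05211517] [ 0.0693518  -0.01074635 -1.58466877] 0.042019425033988436
```

View pics/w4.png

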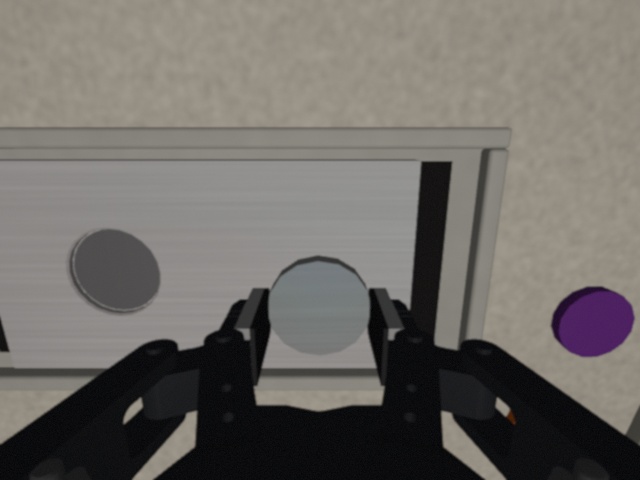

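View pics/s4.png

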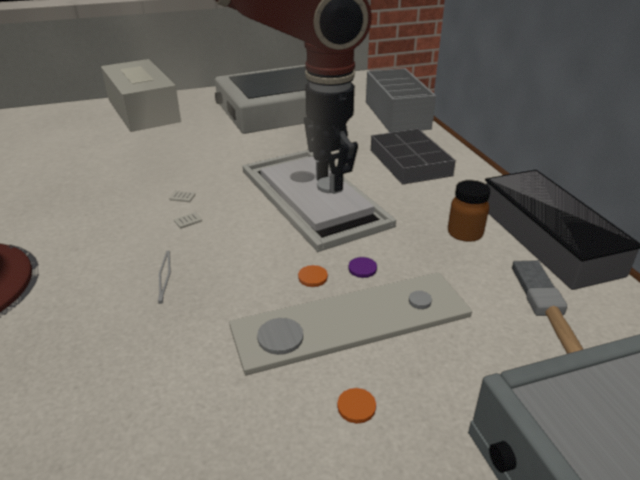

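The disc is held at about (319,306) over the bare end, square to the plate, with the pocket at about (115,270). I lower it in small steps.

```bash
python3 -m handwheel '{"offset":[[0,0,-0.2],[0,0,-0.4],[0,0,-0.55],[0,0,-0.62],[0,0,-0.66],[0,0,-0.69],[0,0,-0.71],[0,0,-0.72],[0,0,-0.72],[0,0,-0.72]],"roll":[0,0,0,0,0,0,0,0,0,0]}'
```

```text
t: 8.55
tool_pos: [0.5815, 0.0271, 0.0231]
tool_rot: [-2.421, 2.002, -0.0]
contact_force: [0.6, 0.3, -1.1]
opening: 0.0425
```

```bash
python3 -m handwheel '{"offset":[[0,0,-0.01],[0,0,-0.01],[0,0,-0.02],[0,0,-0.02],[0,0,-0.02],[0,0,-0.03],[0,0,-0.03],[0,0,-0.03],[0,0,-0.03],[0,0,-0.03]],"roll":[0,0,0,0,0,0,0,0,0,0]}'
```

```text
t: 9.55
tool_pos: [0.5815, 0.0271, 0.0225]
tool_rot: [2.421, -2.002, 0.0]
contact_force: [-3.0, 0.2, 5.8]
opening: 0.0421
```

Contact at about 6 N. I release, rise and check that it lies flat.

```bash
python3 -m handwheel '{"offset":[[0,0,0],[0,0,0],[0,0,0],[0,0,0.3],[0,0,0.8],[0,0,1.5],[0,-0.5,2],[0,-1.5,2.3],[0,-2.7,2.3],[0,-3.9,2.3]],"roll":[0,0,0,0,0,0,0,0,0,0]}' 62
python3 - <<'E'
from h import *
d=ctrl.get_image("top");cv2.imwrite("pics/t5.png",cv2.resize(d["img"][140:300,110:420,::-1],None,fx=2.5,fy=2.5))
o=ctrl.get_obs();print(o["tool_pos"])
im=cv2.GaussianBlur(d["img"],(3,3),0).astype(int);g=im.sum(2)
print(im[200:225:6,250],im[215,215:280:8])
np.save("t5.npy",d["img"])
E
```

```text
t: 10.55
tool_pos: [0.582, -0.1304, 0.1158]
tool_rot: [-2.421, 2.0, -0.005]
contact_force: [-1.1, 0.0, -1.0]
opening: 0.062
[ 0.58173067 -0.137428    0.1157626 ]
[[180 171 163]
 [133 131 124]
 [134 132 125]
 [135 134 128]
 [131 129 123]] [[180 171 163]
 [180 172 164]
 [183 175 167]
 [167 158 152]
 [137 135 128]
 [136 133 127]
 [117 101  93]
 [ 92  40  30]
 [ 76  32  24]]
```

View pics/t5.png

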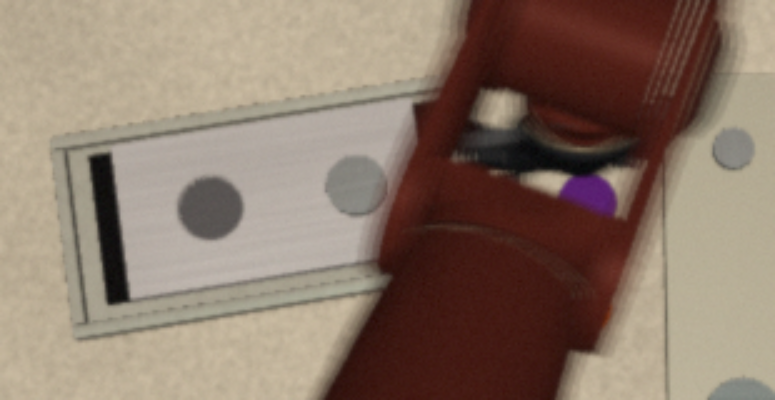

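The disc lies on the plate at crop (356,186) and the pocket is at (210,207), but the arm touches the disc's edge in view and is still moving. I back off a bit more.

```bash
python3 -m handwheel '{"offset":[[0,-0.5,0],[0,-1,0],[0,-1,0],[0,-1,0],[0,-1,0],[0,-1,0],[0,-1,0],[0,-1,0],[0,-1,0],[0,-1,0]],"roll":[0,0,0,0,0,0,0,0,0,0]}'
cat > meas.py <<'E'
from h import *
d=ctrl.get_image("top");o=ctrl.get_obs();print(o["tool_pos"])
cv2.imwrite("pics/t6.png",cv2.resize(d["img"][140:300,110:420,::-1],None,fx=2.5,fy=2.5))
im=cv2.GaussianBlur(d["img"],(3,3),0).astype(int);g=im.sum(2)
def f(m,box,z):
    M=np.zeros(g.shape,np.uint8);x0,y0,x1,y1=box;M[y0:y1,x0:x1]=m[y0:y1,x0:x1]
    c=max(cv2.findContours(M,cv2.RETR_EXTERNAL,cv2.CHAIN_APPROX_NONE)[0],key=cv2.contourArea)
    P=(cast(d,c[:,0],z)[:,:2]*1000).astype(np.float32);return cv2.fitEllipse(P)
# half-way thresholds between plate and object
pl=np.median(g[200:230,215:232]);pk=np.median(g[220:226,190:198]);dc=np.median(g[209:219,247:257]);print(pl,pk,dc)
print(f(g<(pl+pk)/2,(165,195,225,250),.022));print(f(g<(pl+dc)/2,(232,190,276,240),.030))
E
python3 meas.py
```

```text
t: 11.6
tool_pos: [0.5813, -0.1687, 0.1137]
tool_rot: [-2.421, 2.002, 0.0]
contact_force: [-0.7, -0.5, 0.0]
opening: 0.0624
[ 0.58133851 -0.16879796  0.11369854]
532.0 264.0 408.5
((562.3444213867188, 132.06451416015625), (44.160526275634766, 45.15487289428711), 155.25094604492188)
((579.5210571289062, 26.848730087280273), (42.58918380737305, 44.578887939453125), 115.30089569091797)
```

View pics/t6.png

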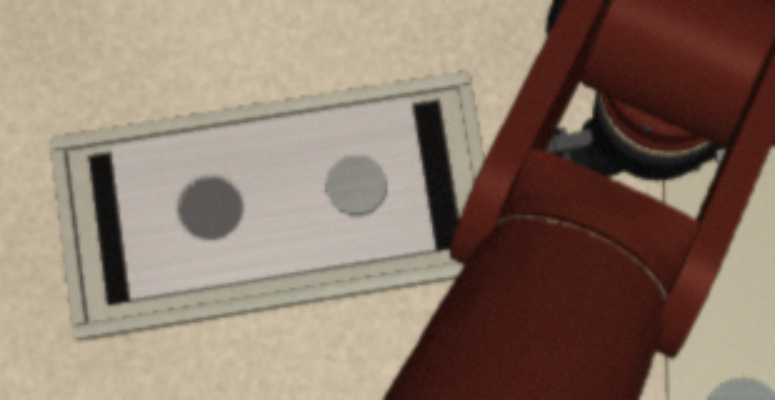

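```bash
python3 -m handwheel '{"offset":[[0,0.6,0],[0,1.5,0],[0,2.5,0],[0,3.5,0],[0,4.3,0],[0,4.8,0],[0,4.9,0],[0,4.9,0],[0,4.9,0],[0,4.9,0]],"roll":[0,0,0,0,0,0,0,0,0,0]}'
python3 - <<'E'
from h import *
d=ctrl.get_image("wrist");cv2.imwrite("pics/w7.png",d["img"][:,:,::-1]);o=ctrl.get_obs();print(o["tool_pos"])
print(proj(d,[[.5815,.027,.03],[.5645,.132,.022]]))
im=cv2.GaussianBlur(d["img"],(3,3),0).astype(int);g=im.sum(2)
np.save("w7.npy",g)
for u,v in proj(d,[[.5815,.027,.03],[.5645,.132,.022]]).astype(int):
  print([int(x) for x in g[v,max(0,u-70):u+70:7]])
E
```

```text
t: 12.65
tool_pos: [0.5814, 0.026, 0.1137]
tool_rot: [2.419, -2.004, 0.0]
contact_force: [0.0, 0.8, -0.3]
opening: 0.0622
[0.5814146  0.02600282 0.11371668]
[[318.43393484 247.66948277]
 [162.7867312  240.17625041]]
[418, 418, 418, 420, 419, 400, 353, 355, 356, 357, 359, 360, 359, 359, 361, 423, 424, 423, 423, 423]
[400, 401, 402, 404, 402, 344, 230, 227, 230, 230, 232, 233, 236, 238, 239, 347, 415, 415, 415, 415]
```

View pics/w7.png

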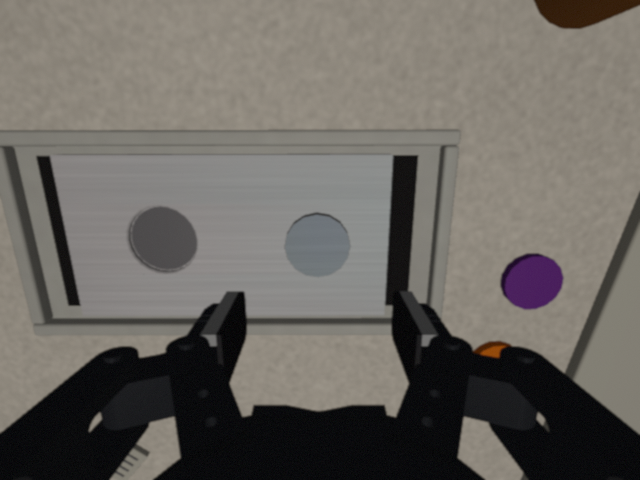

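```bash
cat > fit.py <<'E'
from h import *
from scipy.optimize import least_squares
def fit(d,c,znear,zfar):
    # side towards camera cast at znear, away at zfar
    A=cast(d,c,znear)[:,:2]*1000;B=cast(d,c,zfar)[:,:2]*1000
    m=B.mean(0);u=d["T"][:2,3]*1000-m;u/=np.linalg.norm(u)
    s=(B-m)@u
    P=np.vstack([A[s>6],B[s<-6]])
    r=least_squares(lambda q:np.hypot(*(P-q[:2]).T)-q[2],[*m,22],loss="soft_l1",f_scale=.5)
    return r.x.round(2),round(float(np.std(r.fun)),2)
def cont(g,box,thr):
    M=np.zeros(g.shape,np.uint8);x0,y0,x1,y1=box;M[y0:y1,x0:x1]=g[y0:y1,x0:x1]<thr
    return max(cv2.findContours(M,cv2.RETR_EXTERNAL,cv2.CHAIN_APPROX_NONE)[0],key=cv2.contourArea)[:,0]
E
python3 - <<'E'
from fit import *
d=ctrl.get_image("wrist");g=np.load("w7.npy")
p=fit(d,cont(g,(110,190,215,285),320),.022,.018);q=fit(d,cont(g,(270,200,365,290),390),.022,.030)
print("wrist",p,q,p[0]-q[0])
im=cv2.GaussianBlur(np.load("t5.npy"),(3,3),0)
E
```

```text
wrist (array([563.62, 133.53,  24.24]), 0.42) (array([582.58,  28.38,  21.6 ]), 0.25) [-18.96 105.15   2.64]
```

Run:
```python
from fit import *
d=ctrl.get_image("top");t=cv2.imread("pics/t6.png");
d["fx"]*=2.5;d["fy"]*=2.5;d["cx"]=(d["cx"]-110+.5)*2.5-.5;d["cy"]=(d["cy"]-140+.5)*2.5-.5
g=cv2.GaussianBlur(t,(5,5),0).astype(int).sum(2)
for a,b in((400,470),(360,460),(440,480)):
  c1=cont(g,(150,140,270,270),a);c2=cont(g,(300,130,410,240),b)
  for z in(.022,.030):
    p=fit(d,c1,.022,.018);q=fit(d,c2,z,.030);print("top",p,q,p[0]-q[0])
w=ctrl.get_image("wrist");g=np.load("w7.npy")
for a,b in((280,380),(360,400),(320,390)):
  c1=cont(g,(110,190,215,285),a);c2=cont(g,(270,200,365,290),b)
  for zp in(.018,.022):
   for z in (.022,.030):
    p=fit(w,c1,.022,zp);q=fit(w,c2,z,.030);print("wr",zp,z,p,q,p[0]-q[0])
x=w["img"][190:290,110:360,::-1];cv2.imwrite("pics/w7c.png",cv2.resize(x,None,fx=3.2,fy=3.2,interpolation=cv2.INTER_CUBIC))
```

```text
top (array([562.9 , 132.36,  23.4 ]), 0.33) (array([580.06,  27.16,  21.76]), 0.39) [-17.16 105.2    1.64]
top (array([562.9 , 132.36,  23.4 ]), 0.33) (array([579.28,  26.82,  22.37]), 0.45) [-16.38 105.54   1.03]
top (array([562.8 , 132.28,  22.67]), 0.3) (array([580.14,  27.06,  21.5 ]), 0.36) [-17.34 105.22   1.17]
top (array([562.8 , 132.28,  22.67]), 0.3) (array([579.37,  26.71,  22.15]), 0.4) [-16.57 105.57   0.52]
top (array([563.04, 132.44,  24.09]), 0.33) (array([580.18,  27.23,  22.07]), 0.34) [-17.14 105.21   2.02]
top (array([563.04, 132.44,  24.09]), 0.33) (array([579.42,  26.89,  22.72]), 0.42) [-16.38 105.55   1.37]
wr 0.018 0.022 (array([563.65, 133.77,  23.59]), 0.67) (array([582.62,  28.62,  21.38]), 0.26) [-18.97 105.15   2.21]
wr 0.018 0.03 (array([563.65, 133.77,  23.59]), 0.67) (array([583.34,  28.74,  21.89]), 0.3) [-19.69 105.03   1.7 ]
wr 0.022 0.022 (array([564.55, 132.82,  22.54]), 0.51) (array([582.62,  28.62,  21.38]), 0.26) [-18.07 104.2    1.16]
wr 0.022 0.03 (array([564.55, 132.82,  22.54]), 0.51) (array([583.34,  28.74,  21.89]), 0.3) [-18.79 104.08  
[... 242 characters left out ...]
 0.022 0.022 (array([564.4 , 132.91,  23.85]), 0.24) (array([582.48,  28.56,  21.83]), 0.24) [-18.08 104.35   2.02]
wr 0.022 0.03 (array([564.4 , 132.91,  23.85]), 0.24) (array([583.18,  28.68,  22.33]), 0.32) [-18.78 104.23   1.52]
wr 0.018 0.022 (array([563.55, 133.8 ,  24.24]), 0.42) (array([582.55,  28.65,  21.6 ]), 0.25) [-19.   105.15   2.64]
wr 0.018 0.03 (array([563.55, 133.8 ,  24.24]), 0.42) (array([583.25,  28.76,  22.11]), 0.3) [-19.7  105.04   2.13]
wr 0.022 0.022 (array([564.45, 132.85,  23.21]), 0.25) (array([582.55,  28.65,  21.6 ]), 0.25) [-18.1  104.2    1.61]
wr 0.022 0.03 (array([564.45, 132.85,  23.21]), 0.25) (array([583.25,  28.76,  22.11]), 0.3) [-18.8  104.09   1.1 ]
```

View pics/w7c.png

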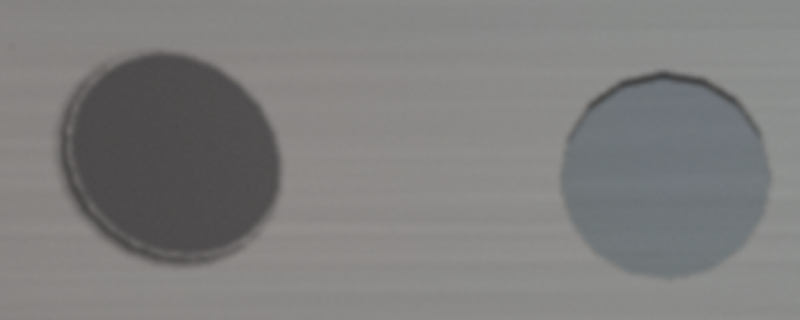

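Top and wrist views agree: the pocket minus the disc is about (-17.9, +104.6) mm, to within 0.5 mm. I go back down to the same commanded pose and close lightly.

```bash
python3 -m handwheel '{"offset":[[0,0,-0.3],[0,0,-0.8],[0,0,-1.3],[0,0,-1.7],[0,0,-2],[0,0,-2.2],[0,0,-2.27],[0,0,-2.29],[0,0,-2.29],[0,0,-2.29]],"roll":[0,0,0,0,0,0,0,0,0,0]}'
python3 -m handwheel '{"offset":[[0,0,0],[0,0,0],[0,0,0],[0,0,0],[0,0,0],[0,0,0],[0,0,0],[0,0,0],[0,0,0],[0,0,0]],"roll":[0,0,0,0,0,0,0,0,0,0]}' 38 20
```

```text
t: 13.85
tool_pos: [0.582, 0.0271, 0.023]
tool_rot: [-2.42, 2.001, -0.002]
contact_force: [0.4, 0.1, 0.2]
opening: 0.0619
t: 14.85
tool_pos: [0.5818, 0.0271, 0.0229]
tool_rot: [-2.421, 2.002, -0.001]
contact_force: [-2.5, 0.2, 6.1]
opening: 0.0426
```

```bash
python3 -m handwheel '{"offset":[[-0.01,0.05,0],[-0.03,0.15,0],[-0.05,0.27,0],[-0.07,0.4,0],[-0.09,0.52,0],[-0.11,0.64,0],[-0.13,0.76,0],[-0.15,0.88,0],[-0.17,0.97,0],[-0.17,1,0]],"roll":[0,0,0,0,0,0,0,0,0,0]}'
python3 -m handwheel '{"offset":[[-0.01,0.05,0],[-0.03,0.15,0],[-0.05,0.27,0],[-0.07,0.4,0],[-0.09,0.52,0],[-0.11,0.64,0],[-0.13,0.76,0],[-0.15,0.88,0],[-0.17,0.97,0],[-0.17,1,0]],"roll":[0,0,0,0,0,0,0,0,0,0]}'
python3 - <<'E'
from h import *
d=ctrl.get_image("wrist");cv2.imwrite("pics/w8.png",d["img"][:,:,::-1])
E
```

```text
t: 15.85
tool_pos: [0.5753, 0.0672, 0.0229]
tool_rot: [-2.422, 2.001, -0.003]
contact_force: [-0.1, -3.7, 5.9]
opening: 0.0426
t: 16.85
tool_pos: [0.5684, 0.1072, 0.0229]
tool_rot: [-2.422, 2.001, -0.003]
contact_force: [-0.1, -3.8, 6.0]
opening: 0.0425
```

View pics/w8.png

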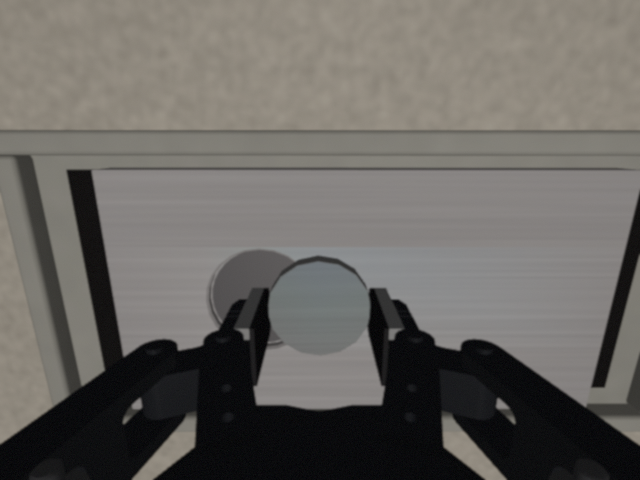

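The disc at (319,306) now overlaps the pocket, whose visible arc has its left edge at about (209,293) and its top at about (258,249). I use that arc to refine what remains to travel.

Run:
```python
from fit import *
d=ctrl.get_image("wrist");g=cv2.GaussianBlur(d["img"],(3,3),0).astype(int).sum(2)
# radial edge scan about pocket guess for arc; about disc for upper arc
def arc(c0,angs,r0,r1,sign):
    out=[]
    for a in angs:
        r=np.arange(r0,r1,.5);x=c0[0]+r*np.cos(a);y=c0[1]+r*np.sin(a)
        v=cv2.remap(g.astype(np.float32),x[None].astype(np.float32),y[None].astype(np.float32),1)[0]
        k=np.argmax(sign*np.gradient(cv2.GaussianBlur(v[None],(5,1),0)[0]));out.append((x[k],y[k]))
    return np.array(out)
def circ(P,R,m):
    P=P[:,:2]*1000
    r=least_squares(lambda q:np.hypot(*(P-q).T)-R,m,loss="soft_l1",f_scale=.4);return r.x.round(2),r.fun.std().round(2)
D=np.radians
pk=arc((262,293),np.r_[D(np.arange(165,285,4))],35,62,1)
p=circ(cast(d,pk,.022),23.5,(563,133));
da=arc((319,306),np.r_[D(np.arange(30,150,4))],40,60,1)   # far side top edge
db=arc((319,306),D(np.arange(300,345,4)),40,60,1)         # near side outer edge (bottom)
q=circ(np.vstack([cast(d,da,.030),cast(d,db,.022)]),22,(567,107))
print(p,q,p[0]-q[0],(p[0]-q[0])/40)
b=d["img"][:,:,::-1].copy()
for s in(pk,da,db):
  for x,y in s:cv2.circle(b,(int(x),int(y)),1,(0,0,255),-1)
cv2.imwrite("pics/w8c.png",cv2.resize(b[230:370,190:400],None,fx=3.5,fy=3.5))
```

```text
(array([565.2 , 131.78]), np.float64(0.58)) (array([569.56, 108.82]), np.float64(1.19)) [-4.36 22.96] [-0.109  0.574]
```

View pics/w8c.png

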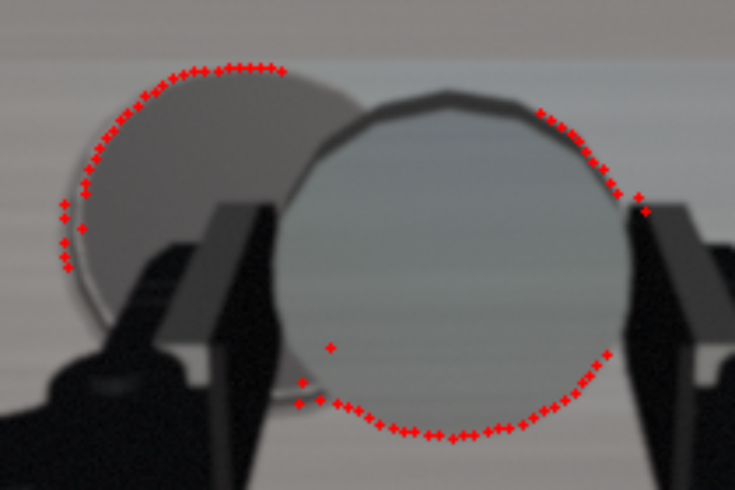

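This agrees: (-4.4, about 23.5) mm against the planned (-4.4, 24.6). I slide (-0.11, 0.60).

```bash
python3 -m handwheel '{"offset":[[-0.01,0.05,0],[-0.02,0.12,0],[-0.04,0.2,0],[-0.05,0.28,0],[-0.07,0.36,0],[-0.08,0.44,0],[-0.09,0.51,0],[-0.1,0.56,0],[-0.11,0.59,0],[-0.11,0.6,0]],"roll":[0,0,0,0,0,0,0,0,0,0]}'
python3 - <<'E'
from h import *
d=ctrl.get_image("wrist");cv2.imwrite("pics/w9.png",cv2.resize(d["img"][220:380,180:420,::-1],None,fx=3.2,fy=3.2));o=ctrl.get_obs();print(o["tool_pos"],o["contact_force"],o["opening"])
E
```

```text
t: 17.95
tool_pos: [0.5625, 0.1317, 0.0211]
tool_rot: [2.421, -2.002, -0.002]
contact_force: [2.0, -0.6, -1.3]
opening: 0.0425
[0.56246919 0.13165341 0.02108849] [ 1.31303956  0.68194841 -0.50337978] 0.042807567600371396
```

View pics/w9.png

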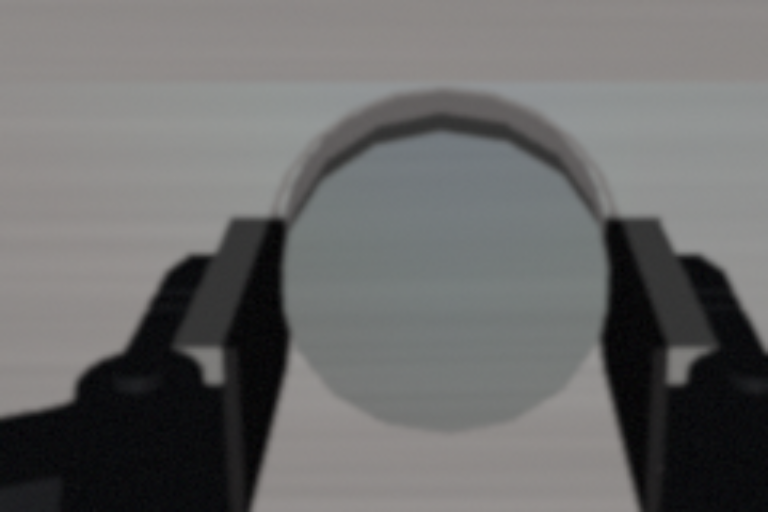

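The wrist crop shows the pocket's rim symmetric on both sides of the disc, in a crescent above it. The tool dropped 1.8 mm and the upward force vanished, so the disc is over the opening. I let go by opening slightly.

```bash
python3 -m handwheel '{"offset":[[0,0,0],[0,0,0],[0,0,0],[0,0,0],[0,0,0],[0,0,0],[0,0,0],[0,0,0],[0,0,0],[0,0,0]],"roll":[0,0,0,0,0,0,0,0,0,0]}' 50
python3 - <<'E'
from h import *
d=ctrl.get_image("wrist");cv2.imwrite("pics/w10.png",cv2.resize(d["img"][220:380,180:420,::-1],None,fx=3.2,fy=3.2));o=ctrl.get_obs();print(o["tool_pos"],o["contact_force"],o["opening"])
E
```

```text
t: 19.0
tool_pos: [0.5633, 0.1311, 0.0221]
tool_rot: [-2.421, 2.002, 0.0]
contact_force: [-0.4, -0.5, 0.4]
opening: 0.05
[0.56330624 0.13112007 0.02209031] [-0.03620682  0.19314564 -0.4562074 ] 0.04985508971809365
```

View pics/w10.png

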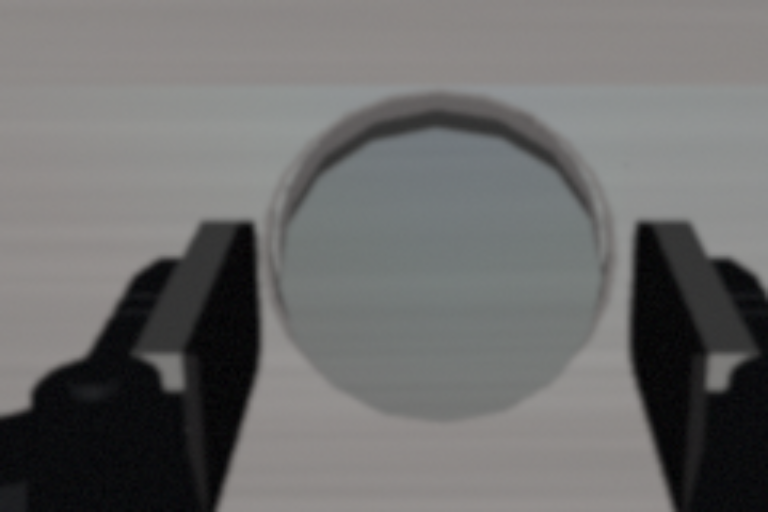

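The jaws are clear and the disc looks down in the pocket; the far (lower) side of the rim is hidden. I rise and check from above.

```bash
python3 -m handwheel '{"offset":[[0,0,0],[0,0,0.1],[0,0,0.4],[0,0,0.9],[0,0,1.4],[0,0,1.9],[0,0,2.2],[0,0,2.2],[0,0,2.2],[0,0,2.2]],"roll":[0,0,0,0,0,0,0,0,0,0]}' 60
python3 - <<'E'
from h import *
d=ctrl.get_image("wrist");u,v=proj(d,[.5635,.132,.022])[0].astype(int);print(u,v)
cv2.imwrite("pics/w11.png",cv2.resize(d["img"][v-50:v+50,u-65:u+65,::-1],None,fx=6,fy=6,interpolation=cv2.INTER_CUBIC))
d=ctrl.get_image("side");u,v=proj(d,[.5635,.132,.022])[0].astype(int)
cv2.imwrite("pics/s11.png",cv2.resize(d["img"][v-45:v+45,u-60:u+60,::-1],None,fx=6,fy=6,interpolation=cv2.INTER_CUBIC))
E
```

```text
t: 20.05
tool_pos: [0.5624, 0.131, 0.1088]
tool_rot: [2.42, -2.001, -0.003]
contact_force: [0.5, -0.0, -1.1]
opening: 0.0597
318 244
```

View pics/w11.png

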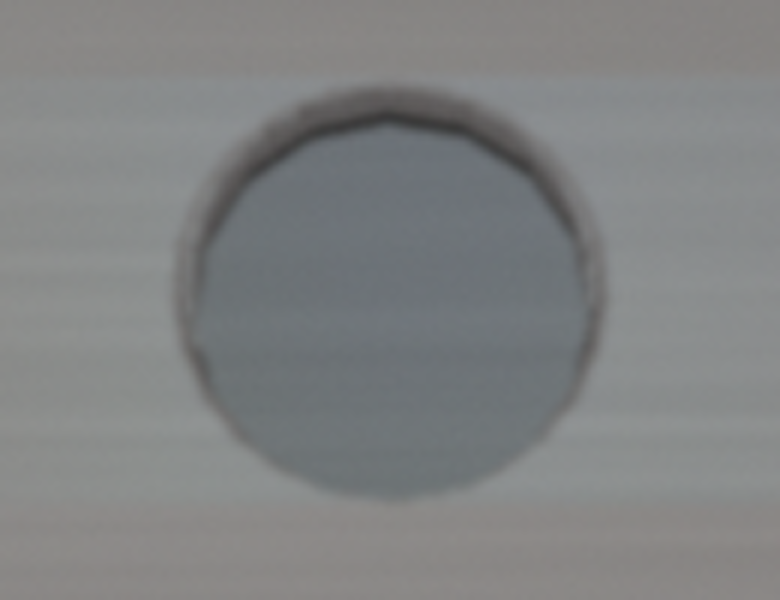

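View pics/s11.png

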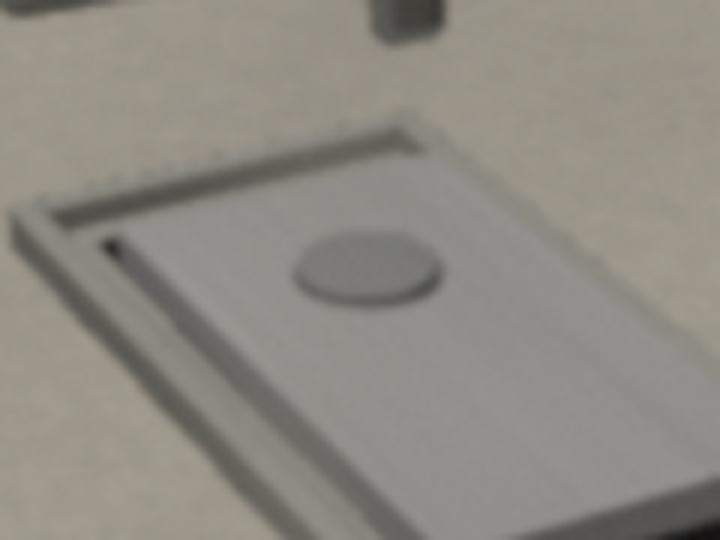

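Run:
```python
from h import *
d=ctrl.get_image("wrist");u,v=318,244
px=lambda x,y:((x+.5)/6-.5+u-65,(y+.5)/6-.5+v-50)
R=cast(d,[px(390,85),px(175,290),px(607,290)],.022)*1000
print("rim",R.round(1))
for z in(.026,.030,.028):
    D=cast(d,[px(390,124),px(390,499),px(196,310),px(587,310)],z)*1000
    print(z,D.round(1)[:,:2].tolist(),"dx",np.linalg.norm(D[0]-D[1]).round(1),"dy",np.linalg.norm(D[2]-D[3]).round(1))
```

```text
rim [[588.  137.6  22. ]
 [560.7 156.8  22. ]
 [569.8 109.4  22. ]]
0.026 [[584.6, 136.9], [542.3, 128.8], [560.1, 153.9], [568.2, 111.7]] dx 43.1 dy 43.0
0.03 [[585.4, 137.0], [543.9, 129.1], [561.4, 153.8], [569.3, 112.3]] dx 42.3 dy 42.2
0.028 [[585.0, 137.0], [543.1, 129.0], [560.8, 153.8], [568.8, 112.0]] dx 42.7 dy 42.6
```

The side view shows the disc low and level: left end at crop (293,272), right end at (443,270). In the wrist view it sits inside the rim, about 1 mm to -x. I back the arm off and check the level and position by fits in the side and top views.

```bash
python3 -m handwheel '{"offset":[[0,-0.5,0.3],[0,-1.3,0.6],[0,-2.3,0.8],[0,-3.4,0.8],[0,-4.5,0.8],[0,-5.5,0.8],[0,-6.2,0.8],[0,-6.2,0.8],[0,-6.2,0.8],[0,-6.2,0.8]],"roll":[0,0,0,0,0,0,0,0,0,0]}'
python3 - <<'E'
from fit import *
t=ctrl.get_image("top");cv2.imwrite("pics/t12.png",cv2.resize(t["img"][140:350,110:440,::-1],None,fx=2.4,fy=2.4))
s=ctrl.get_image("side");print(proj(s,[.5635,.132,.026]))
for d,n,box in((t,"top",(165,195,225,250)),(s,"side",None)):
    u,v=proj(d,[.5635,.132,.026])[0].astype(int);b=(u-22,v-14,u+22,v+14) if n=="side" else box
    im=cv2.resize(d["img"],None,fx=4,fy=4,interpolation=cv2.INTER_CUBIC);g=cv2.GaussianBlur(im,(5,5),0).astype(int)
    c0=g[4*v,4*u].sum();pl=g[4*v,4*(u+(22 if n=="side" else 30))].sum();print(n,u,v,c0,pl)
    c=cont(g.sum(2),tuple(4*k for k in b),(c0+pl)//2);e=cv2.fitEllipse(c);print(e,cv2.boundingRect(c))
    uv=(c+.5)/4-.5
    for z in(.022,.026,.03):P=(cast(d,uv,z)[:,:2]*1000).astype(np.float32);print(z,np.round(cv2.minAreaRect(P)[0],1),np.round(cv2.fitEllipse(P)[1],1))
u,v=proj(s,[.5635,.132,.026])[0].astype(int)
cv2.imwrite("pics/s12.png",cv2.resize(s["img"][v-20:v+20,u-28:u+28,::-1],None,fx=14,fy=14,interpolation=cv2.INTER_CUBIC))
E
```

```text
t: 21.2
tool_pos: [0.5631, -0.1159, 0.1416]
tool_rot: [2.422, -2.001, -0.002]
contact_force: [-0.3, 0.0, 0.5]
opening: 0.0601
[[301.0413228  174.38174276]]
top 193 221 387 526
((776.2959594726562, 892.099365234375), (105.06172180175781, 107.7203140258789), 83.44084167480469) (723, 840, 108, 106)
0.022 [562.5 131.9] [47.5 48.8]
0.026 [561.8 131.1] [47.4 48.6]
0.03 [561.  130.3] [47.2 48.4]
side 301 174 373 436
((1210.370849609375, 704.7071533203125), (54.343162536621094, 103.78593444824219), 89.59827423095703) (1158, 677, 105, 56)
0.022 [566.3 133.9] [48.3 53.8]
0.026 [564.2 126.6] [47.9 53.4]
0.03 [562.1 119.3] [47.4 52.9]
```

View pics/s12.png

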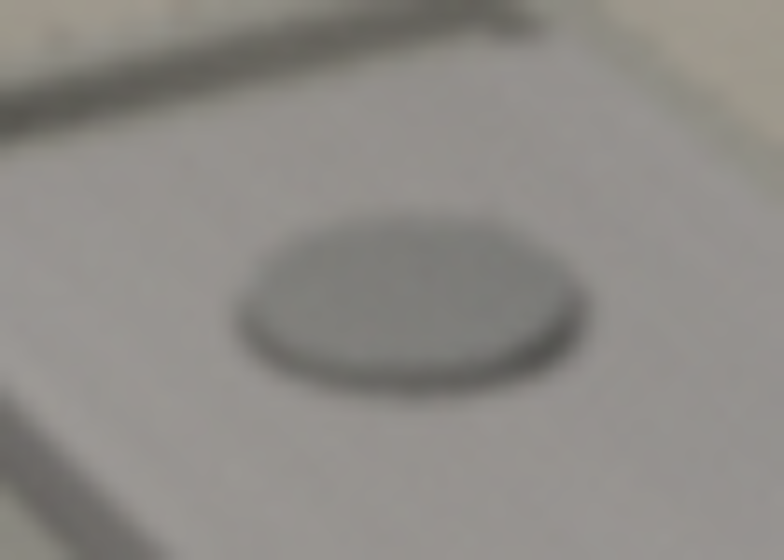

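View pics/t12.png

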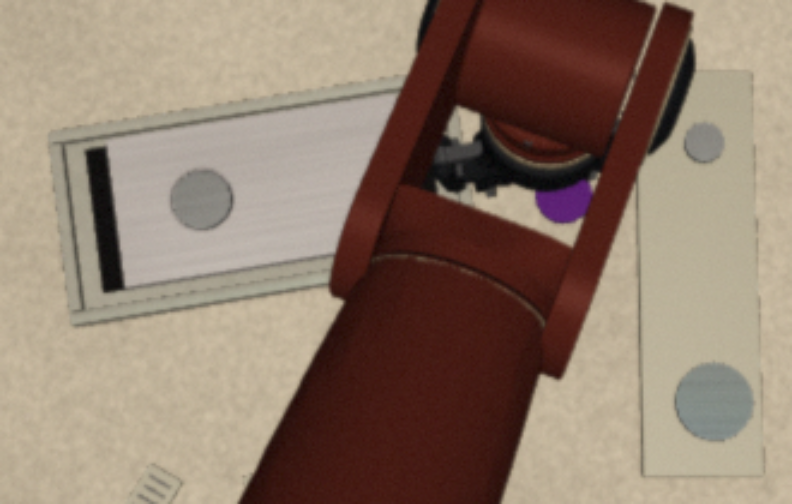

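In the side crop, the disc's ellipse is level to 0.4°, with an even thin edge all round. From above, the disc and rim outline is centred at (562.5,131.9), the pocket's measured centre, and nothing overhangs. The other two discs are where they were.

```bash
python3 -c "
from station import ctrl
print(ctrl.finish_job(), ctrl.get_obs()['t'])"
```

```text
the job is handed in; nothing more can be done
the job is handed in; nothing more can be done
```

The middle disc is in the pocket and released, and the job is handed in; I get no verdict back. I laid the disc on the bare end, let go to check it, and gripped it again at 20 N. I then slid it about 106 mm along the plate without lifting; the force readings stayed near 6 N down and 4 N along. It sank about 2 mm over the pocket as the support force fell away, and I opened the jaws to let it drop. The arm's last move ended at about 21 s of the 64 s allowed, with the arm clear of everything.

- **Seating:** the side view shows the disc level to 0.4° with an even, low edge. The top view shows it within the pocket outline, with no overhang. The wrist view puts it about 1 mm to -x of centre, inside the 1.5 mm play.
- **Other discs:** the small and large discs show no movement in the last top view.
- **Disagreements:** the top and wrist cameras differed by 2–3 mm in absolute x. I averaged them for the pick and used relative measurements for the slide, which agreed to about 0.5 mm. A last wrist-view fix of the pocket suggested about 1 mm less travel, so I shortened the slide by 0.6 mm.
- **Not measured:** I judged "fully home" from the pictures and the earlier drop, not from a direct height measurement.

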